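# Seal the leaning topping canister

## Robot

A 7-joint arm with a two-finger parallel gripper is mounted at the origin on a cart in front of the work surface, level with it; the furniture and walls round the work are solid. World frame = base frame: x ahead of the robot, y to its left, z up, the work surface at z = 0. Lengths are in mm, angles in rad, forces in N, time in s.
With the tool pointing down it reaches from about 400 to 850 mm from the base axis. Payload 10.4 kg.
Tool frame: the origin (TCP) lies on the centre line of the jaws, within the pads' length; the fingertips stand tip_extent ahead of it and the grasp point (between the pads) lies 8 mm behind it (tip_extent is the distance from the TCP to the fingertips, in mm); x points along the fingers, y is the direction in which the jaws open and shut, and the axes are right-handed (so a half turn about x gives the same grasp; the last joint's range is limited). The gripper opens to 87 mm and grips with 3 to 60 N. Pads are 19 mm wide; open, the fingers measure 117 mm over their backs; the gripper's body (75 mm by 190 mm) begins 51 mm behind the grasp point.
Start: joints at [-1.339, 0.332, -0.065, 1.46, 0.022, 1.35, -0.088], TCP at [157.518, 604.846, 233.576] pointing down, gripper open.
Joint ranges: [-2.6, 2.6], [-0.5, 2.12], [-1.47, 1.34], [0.16, 2.42], [-1.27, 4.41], [0.06, 2.06], [-2.6, 2.6]. Speed limits (rad/s): [2.22, 2.22, 2.79, 2.79, 3.14, 3.14, 3.14].

## Interface

Orientations are given as a unit quaternion [w, x, y, z].
In Python, from cell import state, capture, get_calibration, sign_off, tip_extent gives the robot as it stands.
- The arm moves only by the shell command python3 -m creep 'ROWS'. ROWS is JSON, a list that holds one entry, the list of rows, each a list of 7 numbers: the shift along the tool's x, y, z in mm, then the turn, a rotation vector about the tool's x, y, z in degrees, then the finger opening in mm, from 0 to 87. A call has 1 to 10 rows; each row shifts and turns the commanded pose from where the row before left it, along the tool's axes as they then stand; what a row does not reach is not made up. A row lasts 1/8 s, in which the tool goes at most 62.5 mm and 10.7 degrees, less where a joint would pass 70% of its speed; a pose out of reach is approached as far as the arm can. A call with a gripper value outside its range is refused whole. The fingers move at their own pace and stop on an object; the grip force is fixed at half the most. Time passes only in rows, so rows that do not move let the fingers close. It gives the time, the measured TCP pose, the force and the opening at its end, in the units of the state.
- state(): the state, without advancing time (a new reading comes with each control period).
- capture(name): name is "scene" or "top" or "wrist"; returns the picture (420x560x3 uint8, red, green, blue); there is no depth.
- get_calibration(name): a dict with "fx", "fy", "cx", "cy" (pixels), "eye" and "orientation" of the camera in the world; the wrist camera has in their place "mount" (4x4, takes a point from camera to tool coordinates, whose origin is the TCP and whose axes are the tool frame's). Camera axes: x right, y down, z forward; pixel columns grow to the right and rows downward; lengths in mm; the calibration is good to about 2 mm. A picture is of the moment at which its call begins: read the wrist's pose just before it. get_calibration takes no time and is no camera call.
- sign_off(): hands the job in, once; it reports no verdict.
The state is a dict: "t": time; "joint_positions": joint angles; "joint_vel": joint speeds; "joint_efforts": joint torques, N m; "eef_pos": TCP position; "tcp_rot": TCP orientation; "wrist_force": force on the tool from outside, world axes, zero at the start; "ft_torque": the same for the moment, N m; "opening": opening from 0.0 (shut) to 1.0 (fully open).
Only numpy, scipy, OpenCV 4.12 (cv2) and the standard library are available. Lean on these libraries where they do the work, as an engineer would, in place of code of your own. Each camera call takes 0.05 s, during which the arm holds its last target.

## Task

Seal the washed steel canister that leans in its stand: first swing its lid fully shut, then swing the clamp bolt with the black hand knob up until it stands fully home in the fork of the lid, and only then screw the knob down clockwise until you feel the gasket bite, plus one eighth of a turn more (not less than a twelfth, not more than a sixth). Let go and leave the other breakfast things standing where they are.

Things in the scene. Friction and masses are not known exactly. Their poses are not given: they have to be found in the camera images.
- lid_hinge (a point): Centre of the lid's hinge pin, upper rear of the fixed steel canister (131 mm across, 125 mm deep), which leans 35 degrees towards its user in a dark stand. Axes of the leaning canister: x from the bolt side to the hinge side, up the slope of the mouth; y along the pin; z out of the mouth, 35 degrees from vertical. Mouth centre: 76 mm along -x. The shut lid's outer face lies 8 to 11 mm along +z.
- lid_rim (a point): Point on the lid's outer face, on its middle line, 134 mm from the hinge pin; moves with the lid; z is the lid's outward normal. Lid: steel disc 133 mm across, 11 mm thick, with a black grip (22 mm across, 21 mm tall) at its centre, 76 mm from the pin, and at the free rim a forked lug out to 174 mm from the pin: two prongs 9 mm thick, 30 mm wide over both, 13 mm slot between.
- canister_lid (a joint): Lid angle in rad: 0 = shut on the rim (a stop), grows as the lid opens upward about the y axis of lid_hinge. The hinge is stiff (0.32 N m): the lid stays where it is left.
- bolt_pivot (a point): Pivot pin of the clamp bolt, on the low front of the canister (on its user's side), 162 mm along -x and 31 mm along -z from lid_hinge. Same axes as lid_hinge: the bolt swings about y and, fully home, points along z.
- knob_center (a point): Centre of the black hand knob (round, eight lobes: a cylinder 45 mm across and 30 mm tall) on the end of the clamp bolt (9 mm rod), 72 mm from the bolt's pivot. z runs along the bolt from the pivot out through the knob, and the knob turns about it; y is the pivot's axis. With the lid shut and the bolt home the knob's underside stands 17 mm above the prongs.
- clamp_bolt (a joint): Bolt angle in rad: 0 = fully home in the fork (a stop, bolt along the canister's z axis), grows as it is swung down and away from the lid, towards the user; range 0 to 1.0. The pivot is stiff (0.22 N m): the bolt stays where it is left.
- screw_knob (a joint): Free run of the knob on its fine thread in rad, growing clockwise as seen looking down on the knob. It runs easily (0.04 N m) and stays practically at the same height; at 2.2 the steel collar under it sits on the lug, the gasket bites and this reading stops growing. Turning back loosens it. It starts 0.5 to 1.9 rad short of the bite.
- gasket_grip (a joint): How far in rad the knob has been turned clockwise beyond the point where the gasket bites; 0 until then. This part of the turn takes a torque of 0.7 N m, and the knob stays where it is left. Too much cannot be undone.
- white_mug_mid (a point): Bystander: plain white mug, 90 x 130 x 96 mm; point half-way up.
- honey_jar_mid (a point): Bystander: glass jar with a dark lid, 65 mm across, 86 mm tall; point half-way up.
- sugar_caddy_mid (a point): Bystander: small black box with paper sachets, 52 x 66 x 71 mm; point half-way up.
- pepper_shaker_mid (a point): Bystander: shaker, 44 mm across, 90 mm tall; point half-way up.
- glass_1_mid (a point): Bystander: drinking glass, 81 mm across, 93 mm tall; point half-way up.
- orange_1_mid (a point): Bystander: orange, 74 mm; point half-way up.

How it is judged (in metres and radians):
On the way, in this order (a step that is already met when the one before it is completed fails the run):
1. the lid is shut while the bolt is still swung away (value of joint canister_lid below 0.06 rad and value of joint clamp_bolt above 0.3 rad), for 0.2 s.
2. the bolt stands home in the fork of the shut lid (value of joint canister_lid below 0.06 rad and value of joint clamp_bolt below 0.1 rad), for 0.2 s.
At the end, for the whole second after the job is handed in: Lid shut (under 0.06 rad), bolt home in the fork (under 0.1 rad), knob still run down (screw_knob over 2.1 rad) and turned 0.5 to 1.07 rad beyond the bite (an eighth of a turn is 0.785) (all of step 2 and value of joint screw_knob above 2.1 rad and value of joint gasket_grip between 0.5 and 1.07 rad); the robot touches nothing.
It fails at once if the knob is tightened against its stop before the lid is shut and the bolt is home (value of joint gasket_grip above 0.1 rad and (value of joint canister_lid above 0.12 rad or value of joint clamp_bolt above 0.2 rad)).
It fails at once if the gasket is overtightened, by more than a sixth of a turn (value of joint gasket_grip above 1.1 rad).
It fails at once if a bystander is moved by more than 30 mm (distance of any of white_mug_mid, honey_jar_mid, sugar_caddy_mid, pepper_shaker_mid, glass_1_mid, orange_1_mid from where it was at the start of the episode above 0.03 m).
It also fails if it takes over 72 s, if anything falls off the work surface, if the arm or the gripper's body presses on something with over 40 N, if the wrist force passes 120 N, or if a joint passes its speed limit or range.

## Working session

There is one attempt and no reset: what is moved stays moved. The work goes in short steps, Python scripts to look and compute and a shell command to move; the robot and the scene stay as the last step left them, time stands still between calls to the robot, and variables do not carry over. Pictures are saved under pics/ and viewed, and the job is handed in when it is done.

```bash
ls; mkdir -p pics; python3 - <<'E'
from cell import *
import cv2
print(state()); print(tip_extent() if callable(tip_extent) else tip_extent)
for n in ["scene","top","wrist"]:
    print(n,get_calibration(n))
    cv2.imwrite(f"pics/{n}0.png",capture(n)[:,:,::-1])
E
```

```text
pics
{'t': 0.0, 'joint_positions': array([-1.33854902,  0.33286847, -0.06468825,  1.46095744,  0.02158505,
        1.34990674, -0.08846654]), 'joint_vel': array([-0.00099765, -0.00047701, -0.00015359, -0.00149815,  0.00122308,
        0.00041346, -0.00087045]), 'joint_efforts': array([ 6.29950773e-04, -6.23242235e+01,  2.52855301e-02, -3.89893484e+01,
       -6.12175092e-02,  3.98166175e-02,  1.30844728e-04]), 'eef_pos': array([157.47242091, 604.44152164, 232.74832976]), 'tcp_rot': array([ 0.70133087,  0.08933531,  0.70142034, -0.0903533 ]), 'wrist_force': array([ 0.51868241, -1.20665042, -0.19255678]), 'ft_torque': array([ 0.0162207 ,  0.02273893, -0.05976737]), 'opening': 0.9999274861584746}
11.0
scene {'fx': 411.7915105594631, 'fy': 411.7915105594631, 'cx': 280.6864266808184, 'cy': 208.416427735348, 'eye': array([  -18.68085515, -1088.01817684,   849.80533974]), 'orientation': array([-0.49374126,  0.8400279 , -0.19248124,  0.11629134])}
top {'fx': 543.3196535207186, 'fy': 543.3196535207186, 'cx': 271.9998697733062, 'cy': 217.3543975018556, 'eye': array([ 277.804887  ,   62.39264245, 1940.49186391]), 'orientation': array([-0.05021118,  0.71281614, -0.69786971,  0.04847523])}
wrist {'fx': 332.12064013699234, 'fy': 332.12064013699234, 'cx': 279.30720904729236, 'cy': 208.096054107291, 'mount': array([[-7.25695707e-05, -2.75412021e-01,  9.61326278e-01,
        -1.50877707e+02],
       [ 9.99999878e-01,  4.50376832e-04,  2.04518237e-04,
         3.76383065e-01],
       [-4.89285865e-04,  9.61326176e-01,  2.75411955e-01,
        -7.60105816e+01],
       [ 0.00000000e+00,  0.00000000e+00,  0.00000000e+00,
         1.00000000e+00]])}
```

View pics/scene0.png

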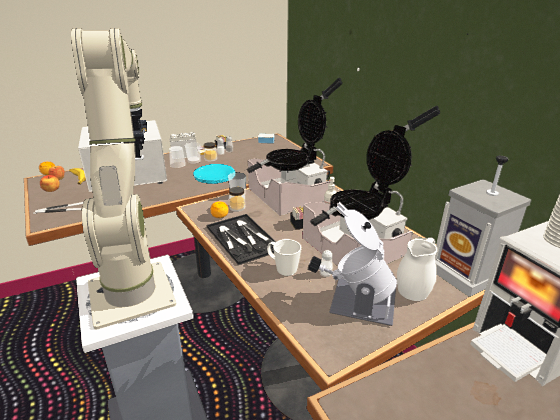

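View pics/top0.png

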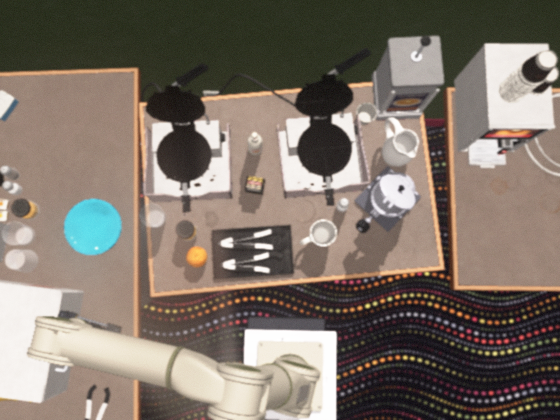

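View pics/wrist0.png

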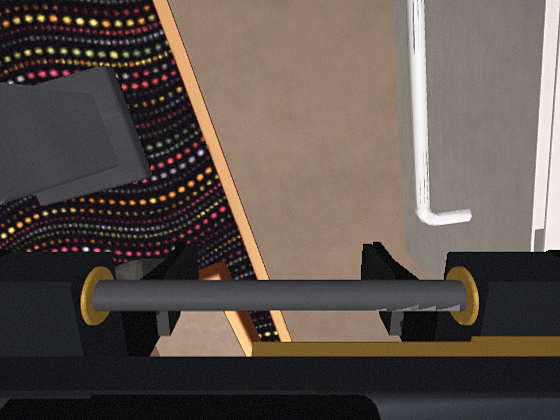

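```bash
cat > h.py <<'E'
import numpy as np, cv2
from cell import *
from scipy.spatial.transform import Rotation as R
def rot(q): return R.from_quat([q[1],q[2],q[3],q[0]]).as_matrix()
def cam(name, st=None):
    c=get_calibration(name); K=(c['fx'],c['fy'],c['cx'],c['cy'])
    if 'eye' in c: return K,np.array(c['eye']),rot(c['orientation'])
    st=st or state(); T=rot(st['tcp_rot']); M=c['mount']
    return K,st['eef_pos']+T@M[:3,3],T@M[:3,:3]
def ray(C,u,v):
    K,e,Rm=C; d=Rm@np.array([(u-K[2])/K[0],(v-K[3])/K[1],1.]); return e,d/np.linalg.norm(d)
def proj(C,p):
    K,e,Rm=C; q=Rm.T@(np.asarray(p,float)-e); return np.array([K[0]*q[0]/q[2]+K[2],K[1]*q[1]/q[2]+K[3]])
def plane(C,u,v,z):
    e,d=ray(C,u,v); return e+d*(z-e[2])/d[2]
def tri(rays):
    A=np.zeros((3,3));b=np.zeros(3)
    for e,d in rays:
        P=np.eye(3)-np.outer(d,d);A+=P;b+=P@e
    x=np.linalg.solve(A,b); return x,[np.linalg.norm((np.eye(3)-np.outer(d,d))@(x-e)) for e,d in rays]
def crop(src,dst,x0,y0,x1,y1,s):
    im=cv2.imread(src)[y0:y1,x0:x1]; cv2.imwrite(dst,cv2.resize(im,None,fx=s,fy=s,interpolation=cv2.INTER_CUBIC))
E
python3 - <<'E'
from h import *
crop('pics/scene0.png','pics/sc.png',290,190,450,330,5)
crop('pics/top0.png','pics/tc.png',290,110,450,270,3.75) if 0 else crop('pics/top0.png','pics/tc.png',295,120,445,260,4)
E
```

```text
(no output)
```

View pics/sc.png

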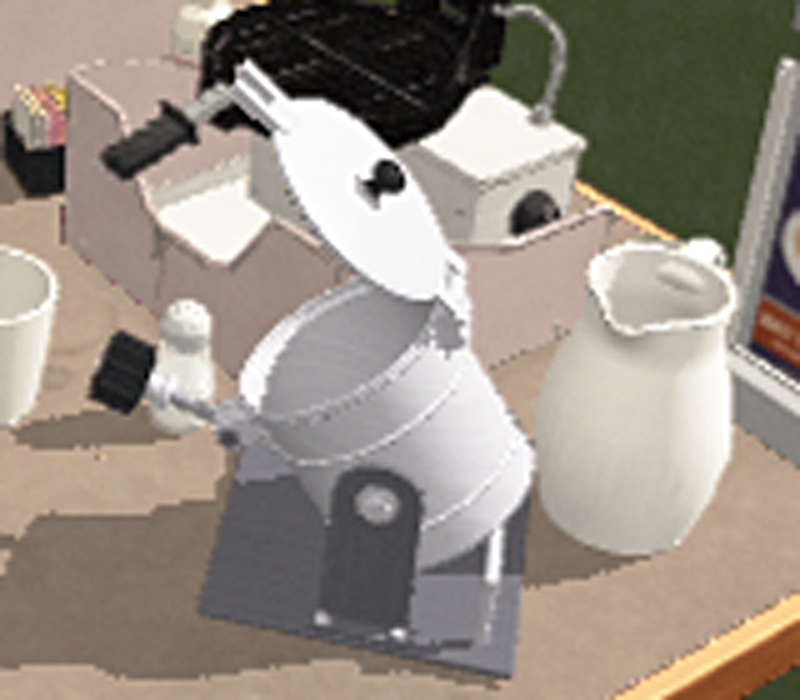

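View pics/tc.png

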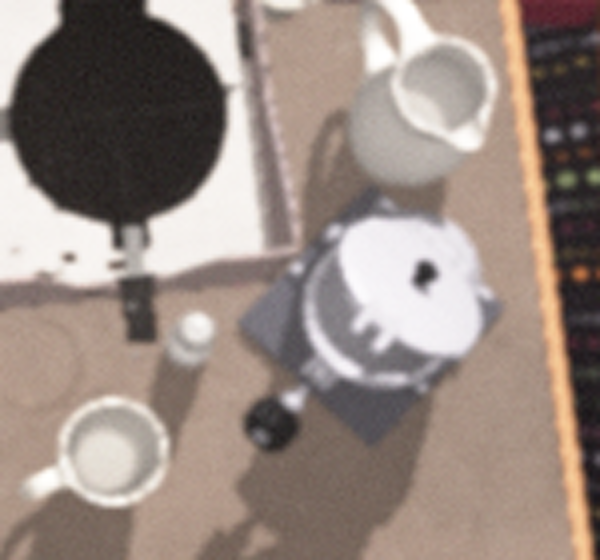

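```bash
python3 - <<'E'
from h import *
S=cam('scene');T=cam('top')
P={}
for n,a,b in [('knob',(314.6,264.4),(363,226)),('grip',(367.6,225.6),(401.2,188.2)),('lug',(339.2,203.6),(387,203.2)),('pivot',(336.4,275),(375,213.2)),('hinge',(380,250),(410,180))]:
    x,r=tri([ray(S,*a),ray(T,*b)]);P[n]=x;print(n,x.round(1),np.round(r,1))
print(np.linalg.norm(P['knob']-P['pivot']))
# stand corners on z=0 top
for c in [(241,322),(374,446),(498,300),(372,188)]: print(plane(T,c[0]/4+295,c[1]/4+120,0).round(1))
for n,(u,v),z in [('mug',(105,450),90),('pepper',(195,335),90),('pitcher',(445,95),150)]: print(n,plane(T,u/4+295,v/4+120,z).round())
E
```

```text
knob [ 512.1 -240.2  106.8] [0.3 0.3]
grip [ 614.3 -334.   267.3] [0.6 0.6]
lug [ 555.8 -277.5  321.3] [0.1 0.1]
pivot [ 561.1 -285.9   82.7] [0.2 0.2]
hinge [ 646.7 -372.9  203.9] [8.5 8.5]
71.21901133818204
[ 618.6 -230.1    0. ]
[ 508.1 -349.5    0. ]
[ 643.7 -463.     0. ]
[ 745.2 -349.7    0. ]
mug [ 489. -100.   90.]
pepper [ 591. -177.   90.]
pitcher [ 791. -380.  150.]
```

```bash
cat >> h.py <<'E'
yaw=np.deg2rad(-43.2)
H=np.array([np.cos(yaw),np.sin(yaw),0]);Z=np.array([0,0,1.]);Y=np.cross(Z,H)
s35,c35=np.sin(np.deg2rad(35)),np.cos(np.deg2rad(35))
X3=c35*H+s35*Z; Z3=-s35*H+c35*Z
PIV=np.array([561.1,-285.9,82.7]); HIN=PIV+162*X3+31*Z3
def tool(tilt):  # deg; x_t = sin*H - cos*Z
    t=np.deg2rad(tilt); x=np.sin(t)*H-np.cos(t)*Z
    return np.column_stack([x,Y,np.cross(x,Y)])
def togo(p,Rt,st=None):
    st=st or state(); A=rot(st['tcp_rot'])
    print('shift tool',(A.T@(np.asarray(p)-st['eef_pos'])).round(1),'turn',np.degrees(R.from_matrix(A.T@Rt).as_rotvec()).round(1))
def show():
    st=state();A=rot(st['tcp_rot']);print('t',st['t'],'pos',st['eef_pos'].round(1),'q',st['joint_positions'].round(2),'F',st['wrist_force'].round(1),'Mt',(A.T@st['ft_torque']).round(2),'op',round(st['opening']*87,1));print(A.round(3))
E
python3 - <<'E'
from h import *
show();print(HIN)
E
```

```text
t 0.15 pos [157.5 604.6 233. ] q [-1.34  0.33 -0.06  1.46  0.02  1.35 -0.09] F [ 0.  -1.   0.5] Mt [-0.06 -0.02  0.  ] op 87.1
[[-0.     0.252  0.968]
 [-0.001  0.968 -0.252]
 [-1.    -0.001  0.   ]]
[ 644.87435885 -364.56935934  201.01309606]
```

```bash
python3 -m creep '[[[-40,0,0,5.7,0,0,0],[-40,0,0,5.7,0,0,0],[-40,0,0,5.7,0,0,0],[-40,0,0,5.7,0,0,0],[-40,0,0,5.8,0,0,0]]]'; python3 -m creep '[[[0,1.5,58.8,0,0,0,0],[0,1.5,58.8,0,0,0,0],[0,1.5,58.8,0,0,0,0],[0,1.5,58.8,0,0,0,0],[0,1.5,58.8,0,0,0,0],[0,1.5,58.8,0,0,0,0]]]'; python3 -c "
from h import *
show()"
```

```text
t: 0.78
eef_pos: [157.5, 604.6, 434.6]
tcp_rot: [0.657, 0.261, 0.657, -0.262]
wrist_force: [1.6, 0.7, 0.1]
opening: 0.515
t: 1.52
eef_pos: [422.0, 368.3, 433.4]
tcp_rot: [0.657, 0.26, 0.658, -0.26]
wrist_force: [0.6, 0.4, 0.7]
opening: 0.008
t 1.525 pos [422.  368.3 433.4] q [-0.99  0.16  0.23  1.27 -0.04  1.72  0.05] F [0.6 0.4 0.7] Mt [ 0.04 -0.04  0.06] op 0.7
[[-0.     0.684  0.729]
 [ 0.     0.729 -0.684]
 [-1.    -0.    -0.   ]]
```

```bash
python3 -m creep '[[[0,-27,48.7,0,0,0,0],[0,-27,48.7,0,0,0,0],[0,-27,48.7,0,0,0,0],[0,-27,48.7,0,0,0,0],[0,-27,48.7,0,0,0,0],[0,-27,48.7,0,0,0,0],[0,-27,48.7,0,0,0,0]]]'; python3 -m creep '[[[0,-32,42.8,0,0,0,0],[0,-32,42.8,0,0,0,0],[0,-32,42.8,0,0,0,0],[0,-32,42.8,0,0,0,0],[0,-32,30,0,0,0,0],[0,-32,10,0,0,0,0]]]'; python3 - <<'E'
from h import *
show(); st=state()
for n in ['scene','wrist','top']: cv2.imwrite(f'pics/{n}1.png',capture(n)[:,:,::-1])
crop('pics/scene1.png','pics/sc1.png',270,100,450,330,2.6)
W=cam('wrist',st)
for p in [PIV,HIN,PIV+72*(-.94*H+.335*Z)]: print(proj(W,p))
togo(HIN+np.array(-69.5*H+131.5*Z),tool(0))
E
```

```text
t: 2.4
eef_pos: [540.2, -3.0, 433.5]
tcp_rot: [0.657, 0.26, 0.658, -0.26]
wrist_force: [1.1, 0.8, 0.0]
opening: 0.003
t: 3.15
eef_pos: [562.4, -287.7, 432.1]
tcp_rot: [0.657, 0.26, 0.658, -0.261]
wrist_force: [0.2, -0.9, -0.4]
opening: 0.008
t 3.15 pos [ 562.4 -287.7  432.1] q [-0.07  0.39  0.73  1.07 -0.26  1.77  1.39] F [ 0.2 -0.9 -0.4] Mt [ 0.04  0.02 -0.02] op 0.7
[[-0.002  0.685  0.728]
 [-0.     0.728 -0.685]
 [-1.    -0.002 -0.001]]
[279.89574815 164.22349674]
[279.91827479 268.86519061]
[279.88763751 117.99233918]
shift tool [100.8   1.5  43.9] turn [-0.2 -0.   0. ]
```

View pics/sc1.png

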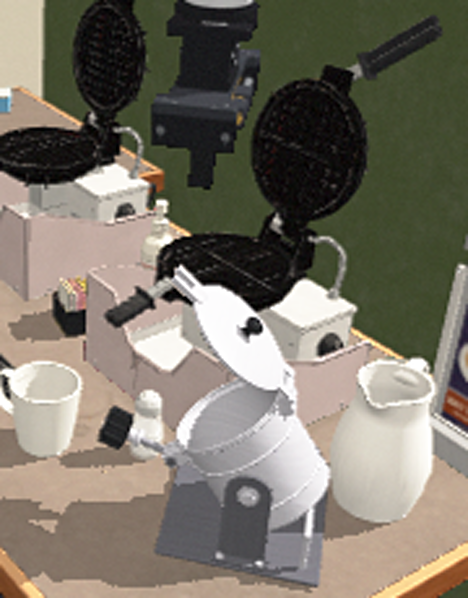

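View pics/wrist1.png

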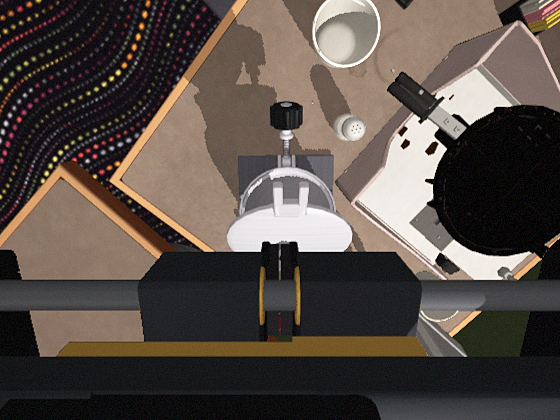

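```bash
python3 - <<'E'
from h import *
st=state();A=rot(st['tcp_rot']);p=st['eef_pos']
S=cam('scene');T=cam('top')
tip=p+11*A[:,0]
print(proj(S,tip),proj(T,tip))
im=cv2.imread('pics/scene1.png')
crop('pics/scene1.png','pics/a.png',300,90,400,180,6)
crop('pics/top1.png','pics/b.png',295,120,445,260,4)
E
```

```text
[346.18293883 170.32209428] [398.06419686 195.50449525]
```

View pics/a.png

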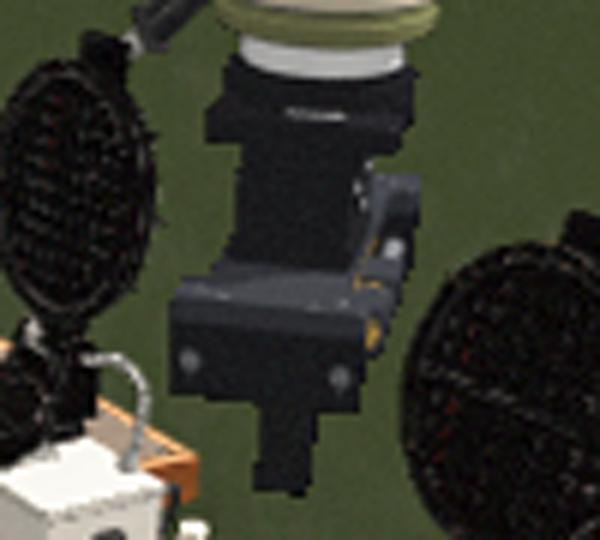

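View pics/b.png

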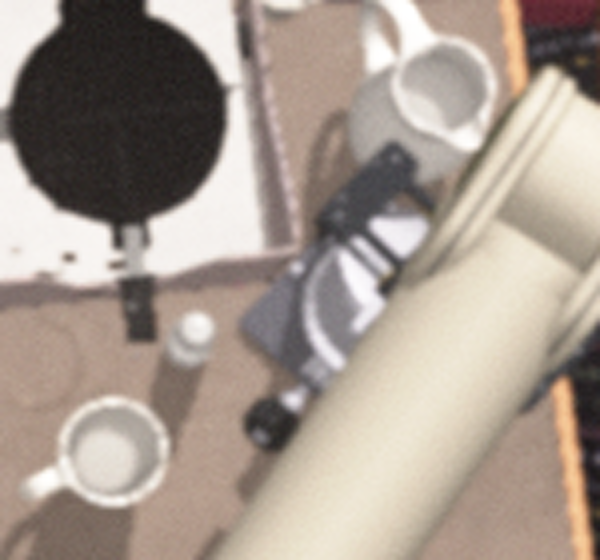

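```bash
python3 - <<'E'
from h import *
st=state();W=cam('wrist',st)
crop('pics/wrist1.png','pics/a.png',200,60,400,260,3)
for n,(u,v),z in [('knob',(287,115),110),('piv',(287,160),83),('lug',(291,187),321)]:
    q=plane(W,u,v,z);d=q-HIN;print(n,q.round(1),'h',(d@H).round(1),'y',(d@Y).round(1))
E
```

```text
knob [ 515.1 -229.7  110. ] h -186.9 y 9.5
piv [ 563.4 -273.9   83. ] h -121.4 y 10.3
lug [ 554.4 -268.2  321. ] h -131.9 y 8.3
```

View pics/a.png

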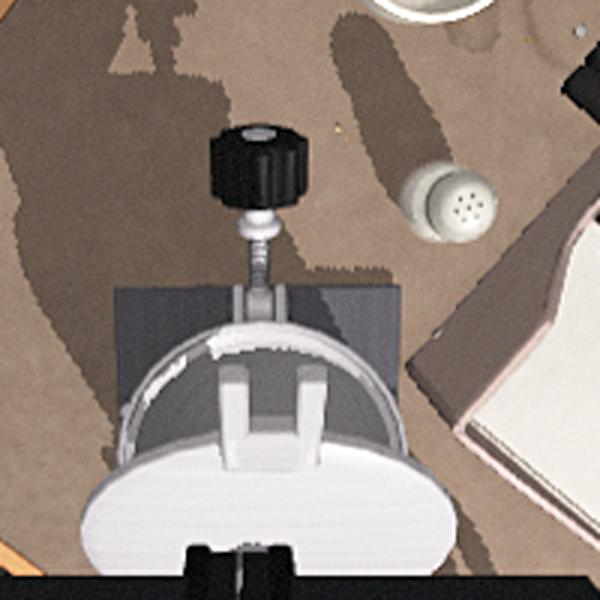

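```bash
sed -i 's/^PIV=np.array(\[561.1,-285.9,82.7\])/PIV=np.array([561.1,-285.9,82.7])+7*Y/' h.py; python3 - <<'E'
from h import *
togo(HIN-69.5*H+131.5*Z,tool(0))
E
```

```text
shift tool [100.8   8.5  43.9] turn [-0.2 -0.   0. ]
```

```bash
cat > rows.py <<'E'
from h import *
def rows(pts,st=None):
    st=st or state();p=st['eef_pos'];A=rot(st['tcp_rot'])
    for q,Rt in pts:
        print(np.r_[A.T@(q-p),np.degrees(R.from_matrix(A.T@Rt).as_rotvec())].round(1).tolist());p,A=q,Rt
def lidpt(a,tau,r=127,extra=0):
    e=np.deg2rad(215-a);n=np.deg2rad(125-a)
    off=9+extra+9.5*abs(np.sin(np.deg2rad(a+tau-35)))
    tip=HIN+r*(np.cos(e)*H+np.sin(e)*Z)+off*(np.cos(n)*H+np.sin(n)*Z)
    Rt=tool(tau);return tip-11*Rt[:,0],Rt
E
python3 - <<'E'
from rows import *
L=[(79,0,30),(79,0,5)]+[(a,min(32,(79-a)*.45),0) for a in (69,58,47,36,26,16,9,5)]
pts=[lidpt(a,t,extra=x) for a,t,x in L]
rows([(HIN-69.5*H+200*Z,tool(0))]+pts)
for p,_ in pts: print(p.round())
E
```

```text
[32.3, 8.4, 43.9, -0.2, -0.0, 0.0]
[68.0, 0.0, 9.8, 0.0, 0.0, 0.0]
[18.0, -0.0, -17.4, 0.0, 0.0, 0.0]
[19.7, -0.0, -20.8, -0.0, -4.5, -0.0]
[19.6, 0.0, -17.0, 0.0, -5.0, 0.0]
[21.3, -0.0, -14.7, -0.0, -5.0, 0.0]
[22.8, 0.0, -12.2, 0.0, -5.0, -0.0]
[21.7, 0.0, -8.9, 0.0, -4.5, 0.0]
[22.4, -0.0, -6.7, -0.0, -4.5, -0.0]
[15.9, -0.0, -3.5, 0.0, -3.1, -0.0]
[9.4, 0.0, -1.3, -0.0, -0.5, -0.0]
[ 606. -319.  333.]
[ 594. -307.  315.]
[ 578. -293.  295.]
[ 567. -282.  274.]
[ 559. -274.  251.]
[ 555. -270.  226.]
[ 554. -269.  203.]
[ 556. -271.  179.]
[ 559. -274.  164.]
[ 562. -277.  155.]
```

```bash
python3 -m creep '[[[32,8.5,44,0,0,0,0],[34,0,5,0,0,0,0],[34,0,5,0,0,0,0],[0,0,0,0,0,0,0]]]'; python3 - <<'E'
from h import *
show(); st=state()
for n in ['scene','wrist']: cv2.imwrite(f'pics/{n}2.png',capture(n)[:,:,::-1])
crop('pics/scene2.png','pics/sc2.png',270,150,430,290,4)
E
```

```text
t: 3.8
eef_pos: [607.8, -314.5, 330.7]
tcp_rot: [0.656, 0.26, 0.659, -0.259]
wrist_force: [-0.8, 1.0, 1.0]
opening: 0.002
t 3.8 pos [ 607.8 -314.5  330.7] q [-0.02  0.51  0.71  1.13 -0.33  1.61  1.43] F [-0.8  1.   1. ] Mt [ 0.04 -0.09 -0.01] op 0.1
[[-0.004  0.683  0.73 ]
 [ 0.003  0.73  -0.683]
 [-1.    -0.001 -0.005]]
```

View pics/sc2.png

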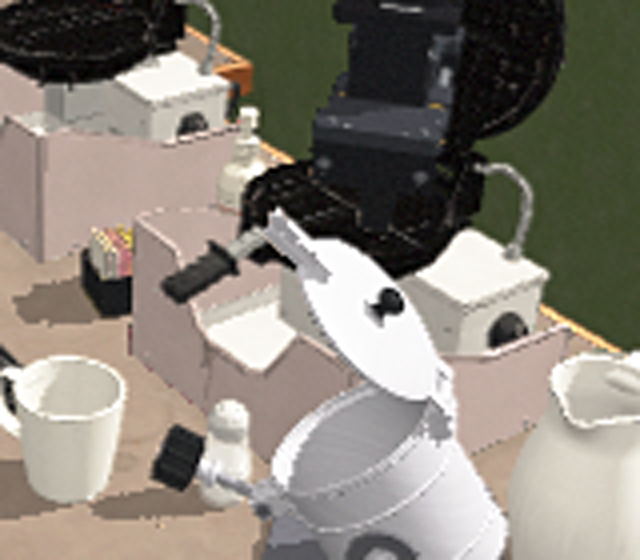

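View pics/wrist2.png

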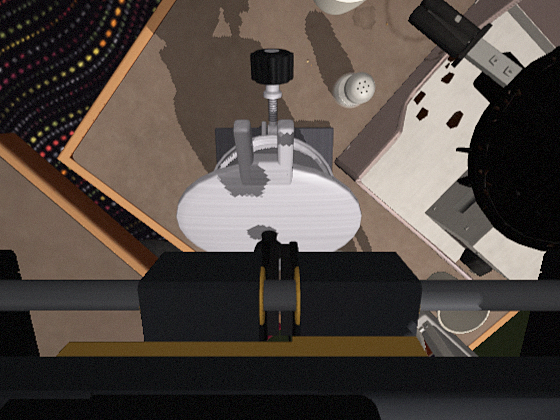

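```bash
python3 - <<'E'
from h import *
st=state();W=cam('wrist',st)
A=rot(st['tcp_rot'])
HIN0=HIN-7*Y
print('tcp y',(st['eef_pos']-HIN0)@Y)
crop('pics/wrist2.png','pics/a.png',170,30,370,260,2.6)
for n,(u,v),z in [('knob',(272,67),110),('lug',(265,132),321),('grip',(269,237),267)]:
    q=plane(W,u,v,z);d=q-HIN0;print(n,q.round(1),'h',(d@H).round(1),'y',(d@Y).round(1))
E
```

```text
tcp y 10.6205896507856
knob [ 513.9 -237.4  110. ] h -182.6 y 3.0
lug [ 554.5 -274.6  321. ] h -127.5 y 3.7
grip [ 609. -326.  267.] h -52.6 y 3.6
```

View pics/a.png

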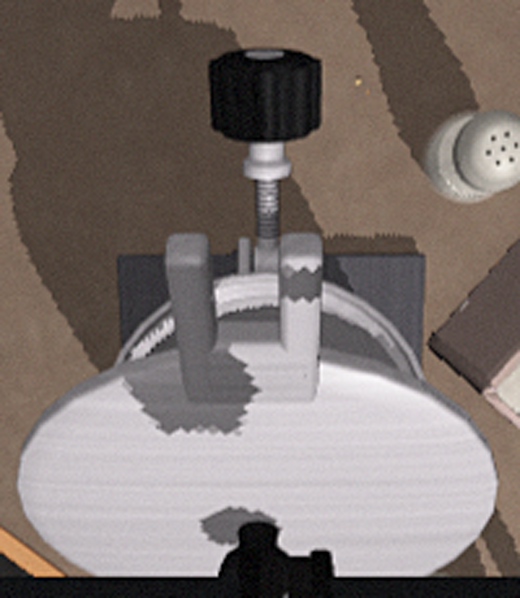

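```bash
sed -i 's/82.7\])+7\*Y/82.7])+3.4*Y/' h.py; python3 - <<'E'
from rows import *
L=[(79,0,5)]+[(a,min(32,(79-a)*.45),0) for a in (69,58,47,36,26,16,9,5)]
rows([lidpt(a,t,extra=x) for a,t,x in L])
E
```

```text
[19.7, -7.2, -16.8, 0.1, 0.0, -0.0]
[19.7, -0.0, -20.8, -0.0, -4.5, -0.0]
[19.6, 0.0, -17.0, 0.0, -5.0, 0.0]
[21.3, -0.0, -14.7, -0.0, -5.0, 0.0]
[22.8, 0.0, -12.2, 0.0, -5.0, -0.0]
[21.7, 0.0, -8.9, 0.0, -4.5, 0.0]
[22.4, -0.0, -6.7, -0.0, -4.5, -0.0]
[15.9, -0.0, -3.5, 0.0, -3.1, -0.0]
[9.4, 0.0, -1.3, -0.0, -0.5, -0.0]
```

```bash
python3 -m creep '[[[10,-3.6,-8,0,0,0,0],[10,-3.6,-8.8,0,0,0,0],[10,0,-10.4,0,-2.2,0,0],[9.7,0,-10.4,0,-2.3,0,0],[9.8,0,-8.5,0,-2.5,0,0],[9.8,0,-8.5,0,-2.5,0,0],[10.6,0,-7.3,0,-2.5,0,0],[10.7,0,-7.4,0,-2.5,0,0],[0,0,0,0,0,0,0]]]'; python3 - <<'E'
from h import *
show(); st=state()
for n in ['wrist','scene']: cv2.imwrite(f'pics/{n}3.png',capture(n)[:,:,::-1])
crop('pics/scene3.png','pics/sc3.png',270,150,430,290,4)
E
```

```text
t: 5.03
eef_pos: [557.3, -278.1, 250.0]
tcp_rot: [0.736, 0.226, 0.569, -0.29]
wrist_force: [-0.2, -0.0, 0.5]
opening: 0.002
t 5.025 pos [ 557.3 -278.1  250. ] q [-0.33  0.16  0.75  1.71 -0.03  1.07  1.22] F [-0.2 -0.   0.5] Mt [ 0.01  0.29 -0.04] op 0.2
[[ 0.185  0.684  0.706]
 [-0.17   0.73  -0.662]
 [-0.968  0.003  0.251]]
```

View pics/sc3.png

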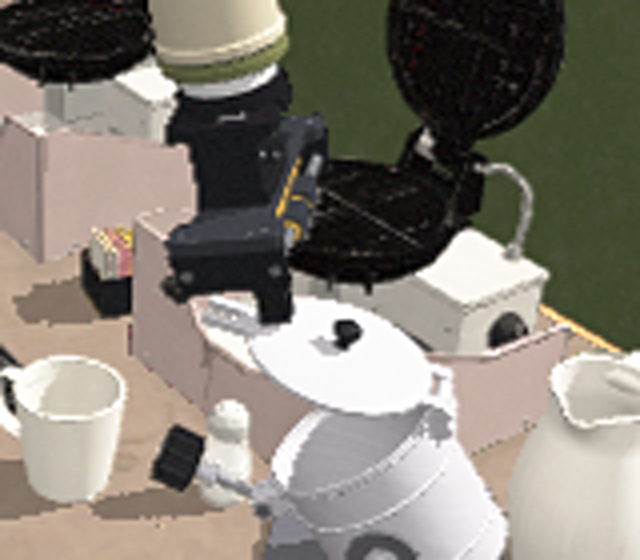

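```bash
python3 -m creep '[[[11.4,0,-6.1,0,-2.5,0,0],[11.4,0,-6.1,0,-2.5,0,0],[10.9,0,-4.5,0,-2.2,0,0],[10.9,0,-4.5,0,-2.3,0,0],[11.2,0,-3.3,0,-2.2,0,0],[11.2,0,-3.3,0,-2.3,0,0],[8,0,-1.7,0,-1.5,0,0],[8,0,-1.7,0,-1.6,0,0],[7,0,-1,0,0,0,0],[0,0,0,0,0,0,0]]]';python3 - <<'E'
from rows import *
show(); rows([lidpt(0,32)])
E
```

```text
t: 6.38
eef_pos: [561.0, -283.0, 154.8]
tcp_rot: [0.811, 0.18, 0.454, -0.322]
wrist_force: [0.3, -0.7, 0.1]
opening: 0.009
t 6.375 pos [ 561.  -283.   154.8] q [-0.44  0.09  0.74  2.07  0.36  0.54  0.83] F [ 0.3 -0.7  0.1] Mt [-0.03  0.58  0.  ] op 0.8
[[ 0.381  0.685  0.621]
 [-0.359  0.728 -0.584]
 [-0.852 -0.001  0.524]]
[9.0, 1.4, -3.6, -0.0, -0.4, 0.1]
```

```bash
for i in 1 2 3; do python3 -m creep '[[[3,0,-1,0,0,0,0],[0,0,0,0,0,0,0]]]'|sed -n '2p;4p'; done; python3 - <<'E'
from h import *
show()
for n in ['wrist','scene']: cv2.imwrite(f'pics/{n}4.png',capture(n)[:,:,::-1])
crop('pics/scene4.png','pics/sc4.png',270,150,430,290,4)
E
```

```text
eef_pos: [561.3, -282.9, 151.6]
wrist_force: [0.1, 0.2, -0.1]
eef_pos: [561.7, -283.2, 148.2]
wrist_force: [0.3, 0.5, 0.7]
eef_pos: [562.6, -283.8, 146.3]
wrist_force: [-16.2, 10.1, 21.9]
t 7.125 pos [ 562.6 -283.8  146.3] q [-0.43  0.11  0.74  2.07  0.34  0.51  0.84] F [-16.2  10.1  21.9] Mt [ 0.01  1.13 -1.06] op 0.5
[[ 0.383  0.685  0.62 ]
 [-0.358  0.729 -0.584]
 [-0.852  0.001  0.524]]
```

View pics/sc4.png

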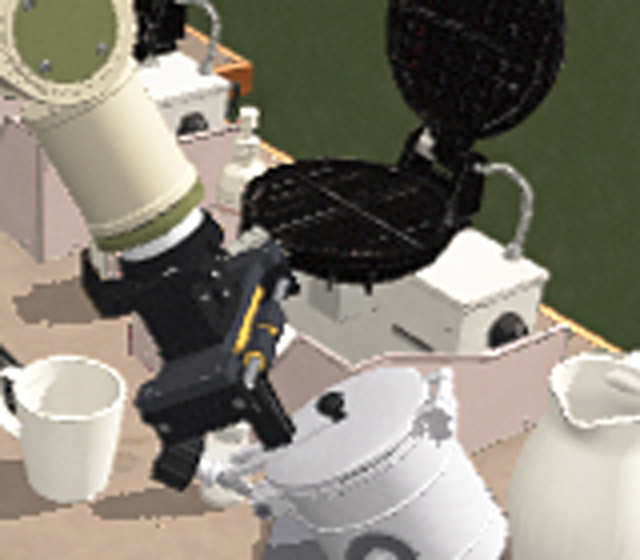

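View pics/wrist4.png

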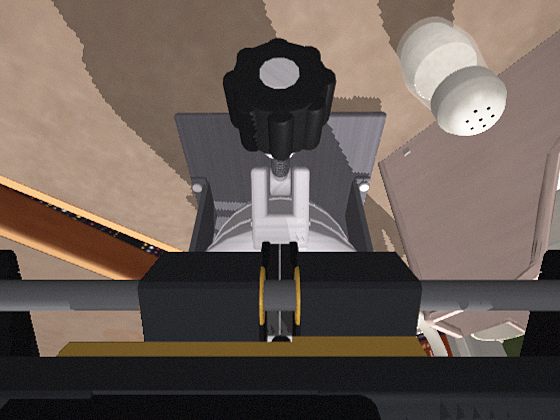

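```bash
python3 - <<'E'
from rows import *
st=state();W=cam('wrist',st)
for b in (65,67.5,70,72.5,75):
    t=np.deg2rad(b);d=-np.sin(t)*H+np.cos(t)*Z
    print(b,proj(W,PIV+87*d).round(1),proj(W,PIV+57*d).round(1), proj(W,PIV).round(1))
E
```

```text
65 [281. 100.] [280.6 139.1] [280.2 184. ]
67.5 [280.9  91.7] [280.6 134.4] [280.2 184. ]
70 [280.9  83.8] [280.6 130. ] [280.2 184. ]
72.5 [280.9  76.4] [280.6 125.7] [280.2 184. ]
75 [280.9  69.5] [280.6 121.6] [280.2 184. ]
```

```bash
cat >> rows.py <<'E'
def knobpt(b,tau,back=0):
    t=np.deg2rad(b);d=-np.sin(t)*H+np.cos(t)*Z;Rt=tool(tau)
    return PIV+72*d+(8-back)*Rt[:,0],Rt
E
python3 - <<'E'
from rows import *
st=state();A=rot(st['tcp_rot'])
p=st['eef_pos']-70*A[:,0]
pts=[(p,A),knobpt(73,40,80),knobpt(73,40,0)]
rows(pts)
for q,_ in pts: print(q.round())
E
```

```text
[-70.0, -0.0, -0.0, 0.0, 0.0, 0.0]
[-0.8, 0.8, -91.2, -0.1, -8.4, -0.0]
[80.0, -0.0, -0.0, 0.0, 0.0, 0.0]
[ 536. -259.  206.]
[ 479. -205.  159.]
[ 517. -240.   98.]
```

```bash
python3 -m creep '[[[0,0,0,0,0,0,0],[-35,0,0,0,0,0,0],[-35,0,0,0,0,0,0],[0,0.4,-30,0,-2.8,0,75],[0,0.4,-30,0,-2.8,0,75],[-0.8,0,-31,0,-2.8,0,75],[0,0,0,0,0,0,75],[0,0,0,0,0,0,75]]]'; python3 - <<'E'
from rows import *
show(); st=state()
rows([knobpt(73,40,0)])
for n in ['wrist','scene']: cv2.imwrite(f'pics/{n}5.png',capture(n)[:,:,::-1])
crop('pics/scene5.png','pics/sc5.png',270,150,430,290,4)
W=cam('wrist',st)
for b in (70,72,74,76):
    t=np.deg2rad(b);d=-np.sin(t)*H+np.cos(t)*Z
    print(b,proj(W,PIV+87*d).round(1),proj(W,PIV+57*d).round(1), proj(W,PIV).round(1))
E
```

```text
t: 8.22
eef_pos: [481.5, -206.6, 154.7]
tcp_rot: [0.843, 0.156, 0.393, -0.334]
wrist_force: [0.3, -0.6, 0.6]
opening: 0.489
t 8.225 pos [ 481.5 -206.6  154.7] q [-0.47 -0.23  0.47  2.38  1.01  0.66  0.1 ] F [ 0.3 -0.6  0.6] Mt [-0.07  0.67 -0.  ] op 42.6
[[ 0.469  0.685  0.558]
 [-0.44   0.729 -0.525]
 [-0.766  0.     0.643]]
[74.9, 0.1, 0.5, -0.0, -0.0, -0.0]
70 [279.2 229.1] [279.2 236.5] [279.2 246.5]
72 [279.2 224.5] [279.2 233.8] [279.2 246.5]
74 [279.2 220. ] [279.2 231.2] [279.2 246.5]
76 [279.2 215.6] [279.2 228.6] [279.2 246.5]
```

View pics/sc5.png

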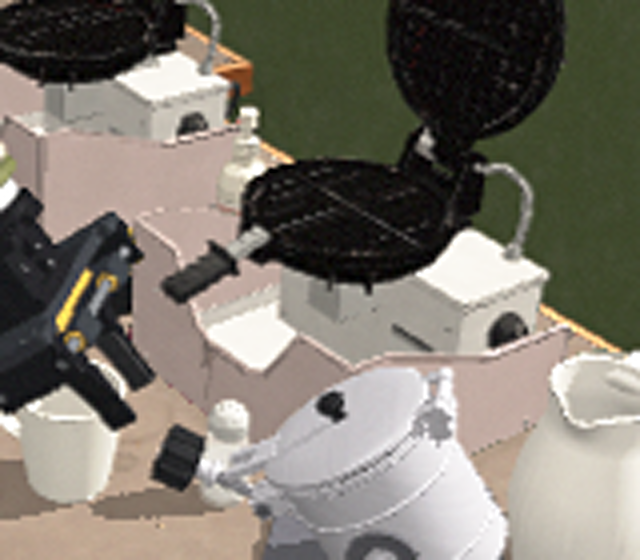

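View pics/wrist5.png

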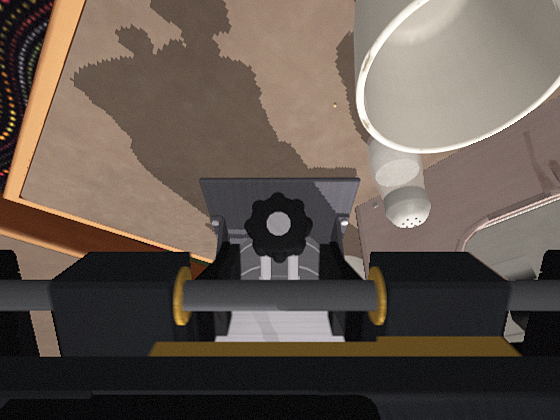

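```bash
python3 -m creep '[[[0,0,0,0,0,0,75],[5,0,0,0,0,0,75],[14,0,0,0,0,0,75],[14,0,0,0,0,0,75],[14,0,0,0,0,0,75],[14,0,0,0,0,0,75],[14,0,0.5,0,0,0,75],[0,0,0,0,0,0,75]]]'; python3 - <<'E'
from rows import *
show()
rows([knobpt(73,40,0)])
for n in ['wrist','scene']: cv2.imwrite(f'pics/{n}6.png',capture(n)[:,:,::-1])
crop('pics/scene6.png','pics/sc6.png',270,190,390,300,5)
E
```

```text
t: 9.32
eef_pos: [516.2, -240.3, 96.3]
tcp_rot: [0.842, 0.155, 0.394, -0.334]
wrist_force: [-0.5, -0.2, 0.1]
opening: 0.862
t 9.325 pos [ 516.2 -240.3   96.3] q [-0.42  0.03  0.56  2.34  1.14  0.41 -0.04] F [-0.5 -0.2  0.1] Mt [-0.03  0.76 -0.03] op 75.0
[[ 0.467  0.685  0.559]
 [-0.441  0.729 -0.524]
 [-0.767 -0.002  0.642]]
[-0.9, 0.9, 1.1, 0.0, -0.0, 0.1]
```

View pics/sc6.png

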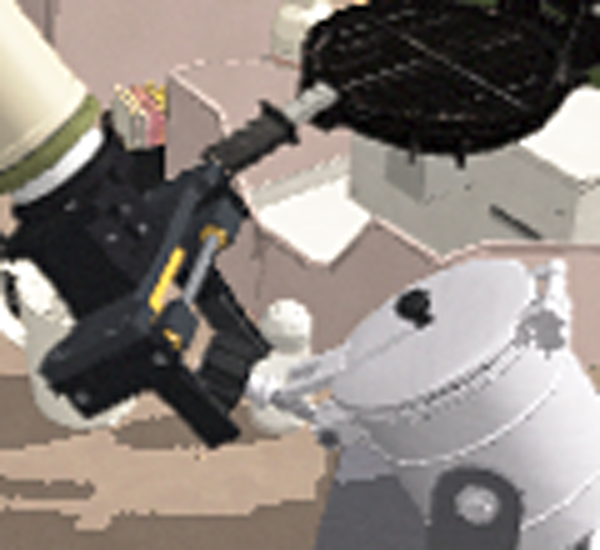

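View pics/wrist6.png

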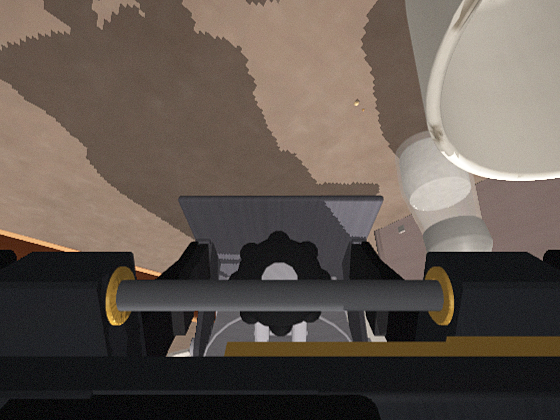

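```bash
python3 -m creep '[[[0,0.5,0,0,0,0,40],[0,0,0,0,0,0,40],[0,0,0,0,0,0,40],[0,0,0,0,0,0,40]]]'; python3 - <<'E'
from rows import *
show()
k=state()['eef_pos']-8*rot(state()['tcp_rot'])[:,0]-PIV
print('grasp rel pivot h,z',k@H,k@Z,np.hypot(k@H,k@Z),np.degrees(np.arctan2(-(k@H),k@Z)))
L=[(68,38.5),(63,37),(58,35.5),(53,34),(48,32.5),(43,31),(39,30),(36,30),(34,30)]
rows([knobpt(b,t) for b,t in L])
E
```

```text
t: 9.93
eef_pos: [516.5, -239.5, 97.0]
tcp_rot: [0.842, 0.156, 0.393, -0.334]
wrist_force: [-4.3, 0.2, 2.9]
opening: 0.511
t 9.925 pos [ 516.5 -239.5   97. ] q [-0.42  0.03  0.56  2.34  1.14  0.41 -0.04] F [-4.3  0.2  2.9] Mt [-0.09  0.92 -0.42] op 44.5
[[ 0.468  0.685  0.558]
 [-0.44   0.729 -0.525]
 [-0.766 -0.     0.643]]
grasp rel pivot h,z -69.4408615813366 20.412715126869443 72.37894856938082 73.61886493257614
[-3.3, 0.1, 6.1, -0.0, 1.5, 0.0]
[-2.9, -0.0, 5.4, -0.0, 1.5, -0.0]
[-2.5, 0.0, 5.6, -0.0, 1.5, 0.0]
[-2.2, -0.0, 5.7, 0.0, 1.5, -0.0]
[-1.8, 0.0, 5.8, 0.0, 1.5, 0.0]
[-1.4, -0.0, 5.9, 0.0, 1.5, 0.0]
[-0.9, -0.0, 4.8, -0.0, 1.0, -0.0]
[-0.5, 0.0, 3.7, 0.0, 0.0, 0.0]
[-0.2, -0.0, 2.5, 0.0, 0.0, 0.0]
```

Gripped at 44.5 mm (the knob is 45 mm). Now I swing it.

```bash
python3 -m creep '[[[-3.3,0,6.1,0,1.5,0,40],[-2.9,0,5.4,0,1.5,0,40],[-2.5,0,5.6,0,1.5,0,40],[-2.2,0,5.7,0,1.5,0,40],[-1.8,0,5.8,0,1.5,0,40],[0,0,0,0,0,0,40]]]'; python3 - <<'E'
from rows import *
show()
rows([knobpt(b,t) for b,t in [(43,31),(39,30),(36,30),(34,30)]])
E
```

```text
t: 10.68
eef_pos: [526.8, -249.6, 123.4]
tcp_rot: [0.814, 0.177, 0.448, -0.323]
wrist_force: [-4.5, 3.1, -1.5]
opening: 0.513
t 10.675 pos [ 526.8 -249.6  123.4] q [-0.38  0.02  0.59  2.2   0.59  0.5   0.56] F [-4.5  3.1 -1.5] Mt [-0.05  1.99 -0.25] op 44.6
[[ 0.389  0.685  0.615]
 [-0.368  0.728 -0.578]
 [-0.844 -0.001  0.536]]
[-1.7, 0.5, 6.9, -0.0, 1.4, 0.1]
[-0.9, -0.0, 4.8, -0.0, 1.0, -0.0]
[-0.5, 0.0, 3.7, 0.0, 0.0, 0.0]
[-0.2, -0.0, 2.5, 0.0, 0.0, 0.0]
```

```bash
python3 -m creep '[[[-1.7,0.3,6.9,0,1.4,0,40],[-0.9,0,4.8,0,1,0,40],[0,0,0,0,0,0,40]]]'|sed -n '2p;4p';for i in 1 2 3; do python3 -m creep '[[[-0.3,0,2,0,0,0,40],[0,0,0,0,0,0,40]]]'|sed -n '2p;4p';done; python3 - <<'E'
from rows import *
show()
k=state()['eef_pos']-8*rot(state()['tcp_rot'])[:,0]-PIV
print('grasp rel pivot h,z',k@H,k@Z,np.hypot(k@H,k@Z),np.degrees(np.arctan2(-(k@H),k@Z)))
E
```

```text
eef_pos: [533.1, -255.3, 131.6]
wrist_force: [-3.2, 0.9, -5.0]
eef_pos: [534.4, -256.4, 133.1]
wrist_force: [-3.6, -0.1, -9.1]
eef_pos: [536.0, -257.7, 134.8]
wrist_force: [-2.6, -1.8, -11.4]
eef_pos: [536.7, -258.2, 135.4]
wrist_force: [-5.7, 1.6, -12.8]
t 11.8 pos [ 536.7 -258.2  135.4] q [-0.36  0.05  0.6   2.13  0.44  0.55  0.73] F [ -5.7   1.6 -12.8] Mt [ 0.02  3.14 -0.74] op 44.4
[[ 0.363  0.685  0.632]
 [-0.343  0.729 -0.593]
 [-0.866 -0.001  0.499]]
grasp rel pivot h,z -40.777036091541 59.64763204488641 72.25376586014737 34.35776506621624
```

```bash
for i in 1 2; do python3 -m creep '[[[0,0,1.5,0,0,0,40],[0,0,0,0,0,0,40]]]'|sed -n '2p;4p';done; python3 - <<'E'
from rows import *
show()
k=state()['eef_pos']-8*rot(state()['tcp_rot'])[:,0]-PIV
print(np.hypot(k@H,k@Z),np.degrees(np.arctan2(-(k@H),k@Z)))
cv2.imwrite('pics/scene7.png',capture('scene')[:,:,::-1])
crop('pics/scene7.png','pics/sc7.png',270,190,390,300,5)
E
```

```text
eef_pos: [537.2, -258.6, 135.7]
wrist_force: [-10.2, 4.9, -9.9]
eef_pos: [537.6, -259.0, 136.0]
wrist_force: [-13.5, 7.4, -8.0]
t 12.3 pos [ 537.6 -259.   136. ] q [-0.35  0.05  0.6   2.13  0.43  0.55  0.74] F [-13.5   7.4  -8. ] Mt [ 0.04  4.57 -0.83] op 44.2
[[ 0.361  0.685  0.633]
 [-0.342  0.729 -0.593]
 [-0.868 -0.002  0.497]]
72.05350324384767 33.26030212455822
```

View pics/sc7.png

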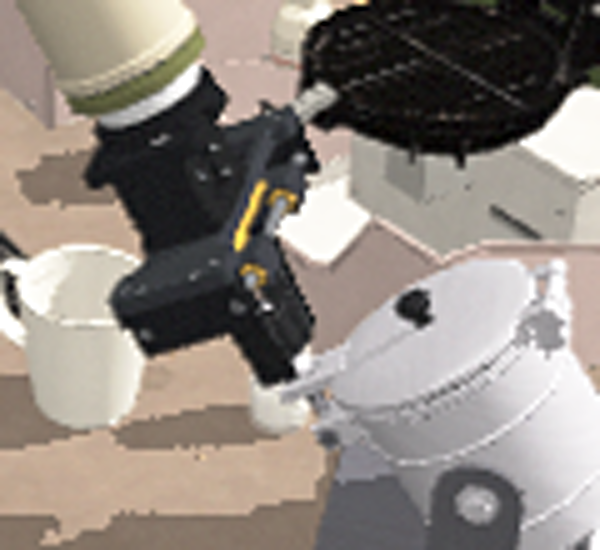

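```bash
python3 -m creep '[[[0,0,-3,0,0,0,75],[0,0,0,0,0,0,75],[0,0,0,0,0,0,75],[0,0,0,0,0,0,75],[-20,0,0,0,0,0,75],[-20,0,0,0,0,0,75],[-20,0,0,0,-2.5,0,75],[0,0,0,0,-2.5,0,75],[0,0,0,0,0,0,75]]]'; python3 - <<'E'
from rows import *
show(); st=state()
for n in ['wrist','scene']: cv2.imwrite(f'pics/{n}8.png',capture(n)[:,:,::-1])
crop('pics/scene8.png','pics/sc8.png',270,170,410,300,5)
W=cam('wrist',st)
for b in (32,35,38,41):
    t=np.deg2rad(b);d=-np.sin(t)*H+np.cos(t)*Z
    print(b,proj(W,PIV+87*d).round(1),proj(W,PIV+57*d).round(1))
rows([knobpt(35,35)])
E
```

```text
t: 13.48
eef_pos: [515.7, -237.5, 188.4]
tcp_rot: [0.825, 0.17, 0.429, -0.326]
wrist_force: [0.4, 0.1, -0.2]
opening: 0.861
t 13.475 pos [ 515.7 -237.5  188.4] q [-0.38 -0.15  0.5   2.2   0.7   0.67  0.49] F [ 0.4  0.1 -0.2] Mt [ 0.05  0.7  -0.02] op 74.9
[[ 0.42   0.684  0.597]
 [-0.393  0.73  -0.56 ]
 [-0.818  0.001  0.575]]
32 [277.6 239.8] [277.8 221.8]
35 [277.6 232.9] [277.8 217.7]
38 [277.6 225.7] [277.8 213.6]
41 [277.6 218.3] [277.8 209.3]
[60.4, -0.6, -6.9, -0.0, 0.1, -0.0]
```

View pics/sc8.png

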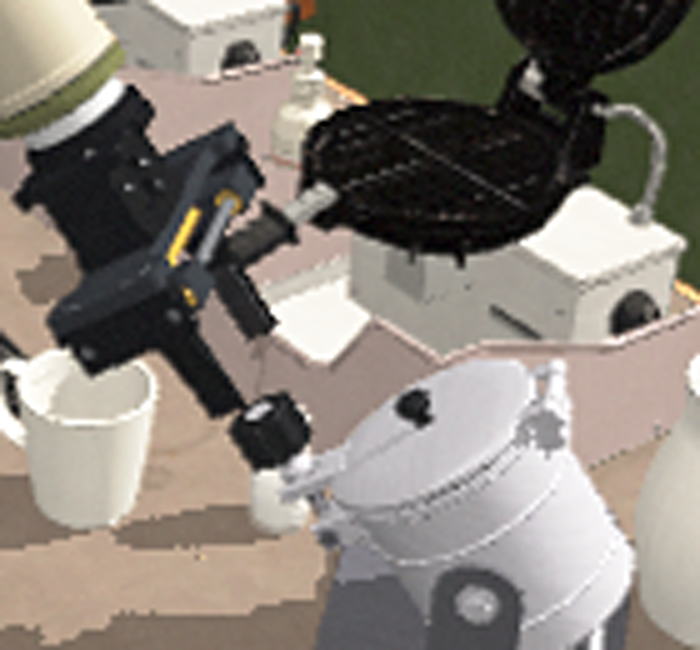

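View pics/wrist8.png

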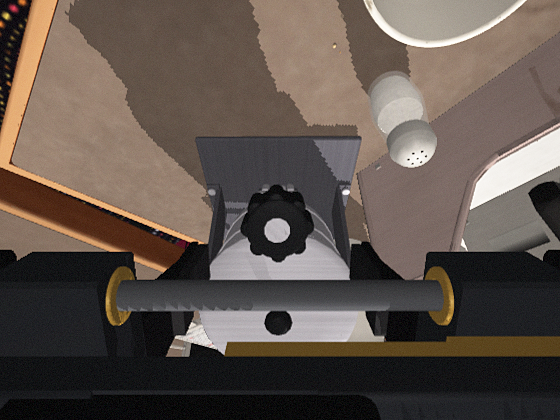

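```bash
python3 -m creep '[[[0,-0.5,-6.5,0,0,0,75],[15,0,0,0,0,0,75],[15,0,0,0,0,0,75],[15,0,0,0,0,0,75],[15,0,0,0,0,0,75],[0,0,0,0,0,0,75]]]'; python3 - <<'E'
from rows import *
show(); rows([knobpt(35.4,35)])
E
```

```text
t: 14.32
eef_pos: [536.1, -258.6, 134.5]
tcp_rot: [0.824, 0.169, 0.429, -0.327]
wrist_force: [-0.2, -0.0, -0.2]
opening: 0.865
t 14.325 pos [ 536.1 -258.6  134.5] q [-0.36  0.02  0.56  2.2   0.67  0.49  0.49] F [-0.2 -0.  -0.2] Mt [-0.01  0.69  0.  ] op 75.2
[[ 0.417  0.685  0.597]
 [-0.394  0.728 -0.56 ]
 [-0.819 -0.002  0.574]]
[-0.4, 0.6, 0.1, 0.0, 0.0, 0.1]
```

```bash
python3 -m creep '[[[0,0.4,0,0,0,0,35],[0,0,0,0,0,0,35],[0,0,0,0,0,0,35],[0,0,0,0,0,0,35]]]'; python3 - <<'E'
from rows import *
show()
for n in ['wrist']: cv2.imwrite(f'pics/{n}9.png',capture(n)[:,:,::-1])
E
```

```text
t: 14.82
eef_pos: [536.8, -258.1, 135.7]
tcp_rot: [0.825, 0.17, 0.429, -0.327]
wrist_force: [-3.7, 0.6, 5.2]
opening: 0.51
t 14.825 pos [ 536.8 -258.1  135.7] q [-0.36  0.02  0.56  2.2   0.68  0.49  0.49] F [-3.7  0.6  5.2] Mt [-0.03  0.62 -0.22] op 44.4
[[ 0.419  0.685  0.596]
 [-0.394  0.729 -0.56 ]
 [-0.818 -0.     0.575]]
```

View pics/wrist9.png

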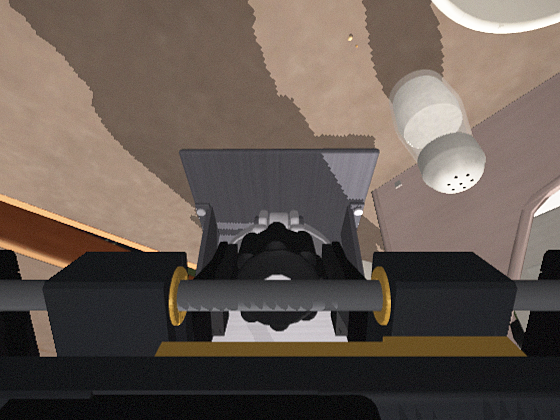

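```bash
cat > m.py <<'E'
from h import *
st=state();A=rot(st['tcp_rot'])
y=A[:,1]; ang=np.degrees(np.arctan2(-y@Z3*0 + y@X3*-1, y@Y))
print('t',round(st['t'],2),'ang',round(ang,2),'j7',np.degrees(st['joint_positions'][6]).round(2),'Mx',(A.T@st['ft_torque']).round(3),'F',(A.T@st['wrist_force']).round(1),'op',round(st['opening']*87,1),'tilt',np.degrees(np.arccos(-A[:,0]@Z3)).round(2),'p',st['eef_pos'].round(1))
E
python3 m.py
python3 -m creep '[[[0,0,0,6,0,0,35],[0,0,0,6,0,0,35],[0,0,0,6,0,0,35],[0,0,0,6,0,0,35]]]' >/dev/null; python3 m.py
```

```text
t 14.88 ang -0.03 j7 27.87 Mx [ 0.034  0.775 -0.483] F [-6.  -1.8 -0.1] op 44.7 tilt 0.1 p [ 536.8 -258.2  135.8]
t 15.38 ang -24.24 j7 3.69 Mx [-0.078  0.328 -1.313] F [-9.8 -4.3  0.9] op 44.0 tilt 0.11 p [ 536.5 -258.5  135.7]
```

```bash
for i in 1 2 3 4 5 6; do python3 -m creep '[[[0,0,0,4,0,0,35]]]' >/dev/null; python3 m.py; done
```

```text
t 15.5 ang -28.21 j7 -0.28 Mx [-0.092  0.242 -1.403] F [-9.6 -4.3  1.2] op 44.3 tilt 0.11 p [ 536.4 -258.6  135.7]
t 15.62 ang -32.18 j7 -4.24 Mx [-0.1    0.131 -1.414] F [-10.2  -5.1   1.9] op 43.8 tilt 0.11 p [ 536.3 -258.6  135.7]
t 15.75 ang -36.18 j7 -8.24 Mx [-0.054 -0.03  -1.606] F [-10.3  -4.3   1.5] op 43.9 tilt 0.11 p [ 536.2 -258.7  135.6]
t 15.88 ang -40.18 j7 -12.24 Mx [-0.092 -0.063 -1.653] F [-10.9  -4.3   2.4] op 44.4 tilt 0.12 p [ 536.2 -258.7  135.6]
t 16.0 ang -44.18 j7 -16.24 Mx [-0.085 -0.2   -1.615] F [-12.1  -4.    2.7] op 44.4 tilt 0.12 p [ 536.1 -258.7  135.5]
t 16.12 ang -48.18 j7 -20.24 Mx [-0.089 -0.3   -1.73 ] F [-11.2  -5.5   3.2] op 44.2 tilt 0.12 p [ 536.  -258.7  135.5]
```

```bash
for i in 1 2 3 4 5 6; do python3 -m creep '[[[0,0,0,4,0,0,35]]]' >/dev/null; python3 m.py; done
```

```text
t 16.25 ang -52.19 j7 -24.23 Mx [-0.111 -0.457 -1.748] F [-12.8  -4.6   3.4] op 44.2 tilt 0.12 p [ 535.9 -258.7  135.4]
t 16.38 ang -56.19 j7 -28.23 Mx [-0.191 -0.519 -1.786] F [-12.9  -5.3   3.1] op 44.3 tilt 0.13 p [ 535.9 -258.7  135.4]
t 16.5 ang -60.19 j7 -32.23 Mx [-0.151 -0.678 -1.769] F [-13.   -4.8   4. ] op 44.3 tilt 0.13 p [ 535.8 -258.7  135.4]
t 16.62 ang -64.19 j7 -36.23 Mx [-0.076 -0.75  -1.826] F [-13.5  -5.8   3.3] op 44.0 tilt 0.13 p [ 535.8 -258.7  135.3]
t 16.75 ang -68.18 j7 -40.23 Mx [-0.093 -0.933 -1.817] F [-14.   -4.9   4.7] op 44.1 tilt 0.13 p [ 535.7 -258.6  135.3]
t 16.88 ang -72.19 j7 -44.23 Mx [-0.139 -1.    -1.792] F [-15.   -5.    6.2] op 44.0 tilt 0.13 p [ 535.7 -258.6  135.2]
```

```bash
for i in 1 2 3 4 ; do python3 -m creep '[[[0,0,0,4,0,0,35]]]' >/dev/null; python3 m.py; done
```

```text
t 17.0 ang -76.18 j7 -48.22 Mx [-0.184 -1.122 -1.8  ] F [-14.9  -4.3   4.5] op 44.3 tilt 0.14 p [ 535.6 -258.6  135.2]
t 17.12 ang -80.18 j7 -52.22 Mx [-0.148 -1.256 -1.745] F [-15.2  -4.7   4.7] op 44.4 tilt 0.14 p [ 535.6 -258.6  135.2]
t 17.25 ang -84.17 j7 -56.21 Mx [-0.528 -1.429 -1.715] F [-15.8  -4.7   6.5] op 44.3 tilt 0.15 p [ 535.5 -258.6  135.1]
t 17.38 ang -88.1 j7 -60.18 Mx [-0.779 -1.533 -1.588] F [-15.5  -4.5   5.5] op 44.0 tilt 0.15 p [ 535.5 -258.5  135.1]
```

```bash
for i in 1 2 3 4 5; do python3 -m creep '[[[0,0,0,4,0,0,35]]]' >/dev/null; python3 m.py; done; python3 - <<'E'
from h import *
cv2.imwrite('pics/w10.png',capture('wrist')[:,:,::-1])
cv2.imwrite('pics/s10.png',capture('scene')[:,:,::-1])
crop('pics/s10.png','pics/sc10.png',270,170,410,300,5)
E
```

```text
t 17.5 ang -92.09 j7 -64.18 Mx [-0.806 -1.704 -1.517] F [-16.2  -3.9   7.6] op 44.4 tilt 0.15 p [ 535.5 -258.5  135. ]
t 17.62 ang -96.09 j7 -68.18 Mx [-0.772 -1.835 -1.484] F [-17.9  -3.7   7. ] op 44.1 tilt 0.15 p [ 535.5 -258.4  135. ]
t 17.75 ang -100.09 j7 -72.17 Mx [-0.804 -1.922 -1.358] F [-15.8  -3.7   8. ] op 44.2 tilt 0.15 p [ 535.4 -258.4  135. ]
t 17.88 ang -104.09 j7 -76.17 Mx [-0.768 -2.003 -1.243] F [-16.7  -3.    7.7] op 43.9 tilt 0.16 p [ 535.4 -258.4  134.9]
t 18.0 ang -108.09 j7 -80.17 Mx [-0.768 -2.124 -1.166] F [-16.3  -1.9   7.7] op 44.2 tilt 0.16 p [ 535.4 -258.4  134.9]
```

View pics/w10.png

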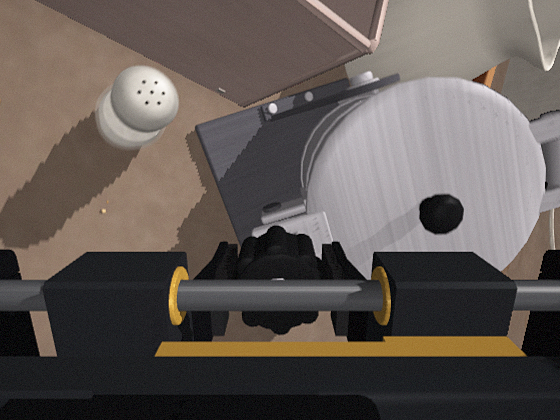

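View pics/sc10.png

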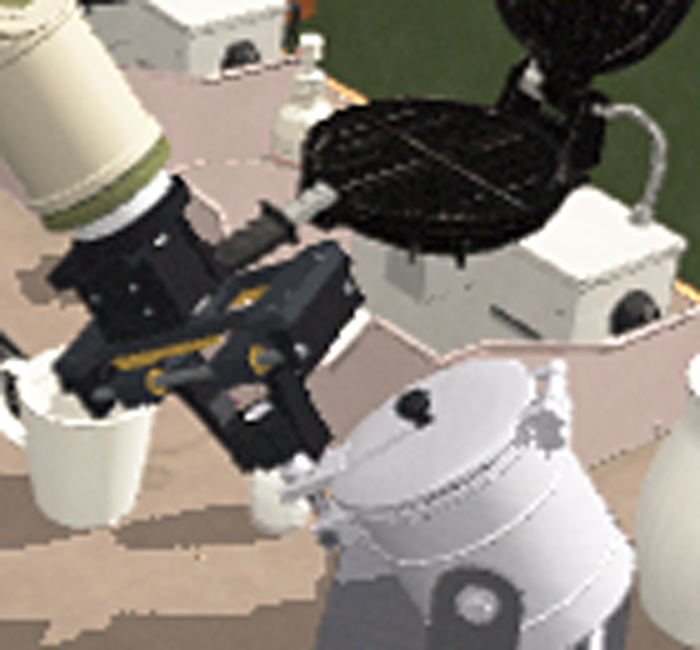

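```bash
for i in 1 2 3 4 5; do python3 -m creep '[[[0,0,0,4,0,0,35]]]' >/dev/null; python3 m.py; done; python3 -m creep '[[[0,0,0,2,0,0,35],[0,0,0,0,0,0,35]]]' >/dev/null; python3 m.py;python3 - <<'E'
from h import *
cv2.imwrite('pics/w11.png',capture('wrist')[:,:,::-1])
a=cv2.imread('pics/wrist9.png')[200:350,180:380];b=cv2.imread('pics/w11.png')[200:350,180:380]
cv2.imwrite('pics/cmp.png',cv2.convertScaleAbs(cv2.resize(np.vstack([a,b]),None,fx=2,fy=2),alpha=2.2))
E
```

```text
t 18.23 ang -112.03 j7 -84.11 Mx [-0.787 -2.234 -1.025] F [-17.5  -2.8   7.9] op 43.9 tilt 0.16 p [ 535.3 -258.3  134.8]
t 18.35 ang -116.08 j7 -88.17 Mx [-0.815 -2.267 -0.968] F [-16.8  -1.6   8.5] op 44.0 tilt 0.16 p [ 535.3 -258.3  134.8]
t 18.48 ang -120.08 j7 -92.16 Mx [-0.792 -2.446 -0.819] F [-16.9  -2.    8.5] op 44.5 tilt 0.17 p [ 535.3 -258.3  134.8]
t 18.6 ang -124.08 j7 -96.16 Mx [-0.81  -2.44  -0.651] F [-17.1  -0.7   9.1] op 44.2 tilt 0.16 p [ 535.3 -258.2  134.7]
t 18.73 ang -128.07 j7 -100.16 Mx [-0.752 -2.549 -0.564] F [-18.3  -0.    8.4] op 44.5 tilt 0.17 p [ 535.2 -258.2  134.7]
t 18.98 ang -129.98 j7 -102.06 Mx [-0.658 -2.573 -0.434] F [-18.6   0.    8.6] op 44.3 tilt 0.17 p [ 535.2 -258.2  134.7]
```

View pics/cmp.png

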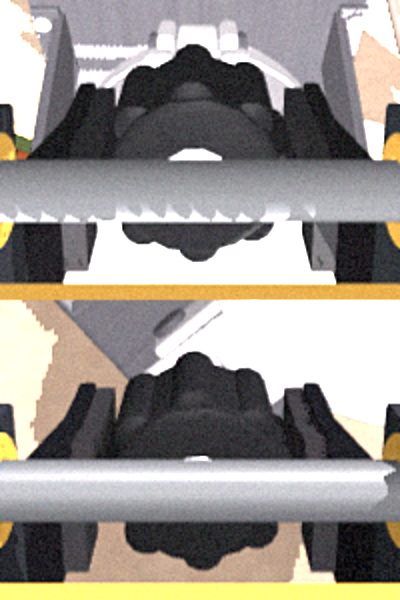

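```bash
python3 -m creep '[[[0,0,0,0,0,0,70],[0,0,0,0,0,0,70],[0,0,0,0,0,0,70],[0,0,0,0,0,0,70],[-15,0,0,0,0,0,70],[-20,0,0,0,0,0,70],[-25,0,0,0,0,0,70],[-30,0,0,0,0,0,70],[-30,0,0,0,0,0,70],[0,0,0,0,0,0,70]]]'; python3 m.py; python3 - <<'E'
from h import *
st=state();im=capture('wrist')[:,:,::-1];cv2.imwrite('pics/w12.png',im)
W=cam('wrist',st);print(proj(W,PIV+87*Z3))
cv2.imwrite('pics/s12.png',capture('scene')[:,:,::-1])
crop('pics/s12.png','pics/sc12.png',270,170,410,300,5)
E
```

```text
t: 20.27
eef_pos: [487.4, -210.1, 235.6]
tcp_rot: [0.195, 0.821, -0.115, -0.525]
wrist_force: [-0.0, -0.0, 0.6]
opening: 0.805
t 20.27 ang -130.06 j7 -104.01 Mx [-0.136 -0.594 -0.473] F [-0.5  0.3 -0.2] op 70.0 tilt 0.3 p [ 487.4 -210.1  235.6]
[279.98953598 215.20869074]
```

View pics/w12.png

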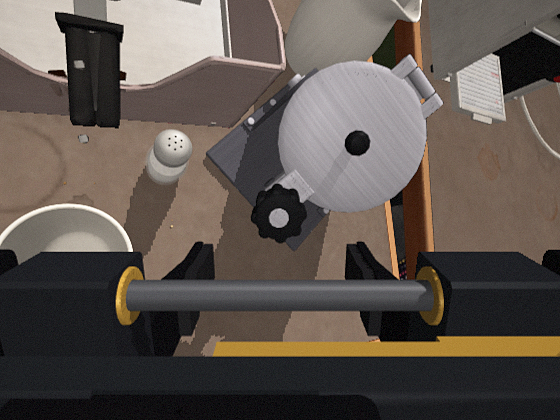

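View pics/sc12.png

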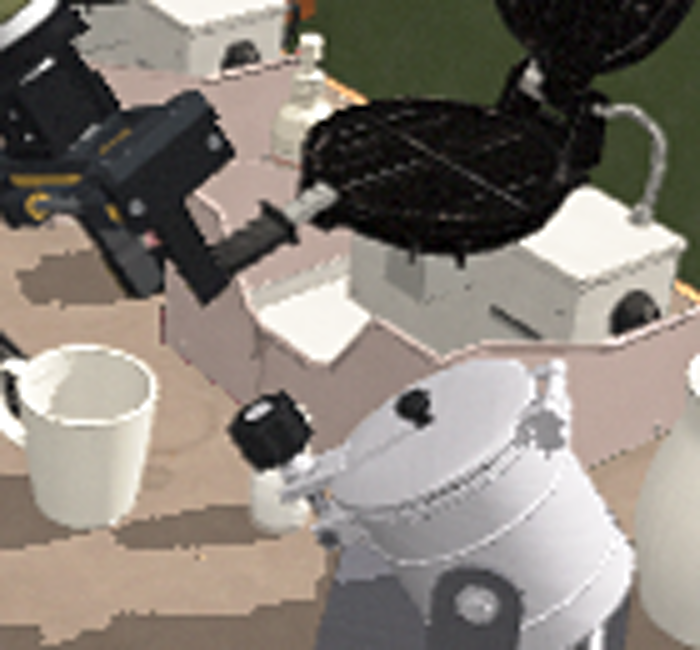

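```bash
python3 -c "
from cell import *
print(sign_off())"
```

```text
the job is handed in; nothing more can be done
None
```

The canister is sealed as far as my checks show, and I handed the job in at about 20 s of the 72 s allowed. Sign-off reports no verdict.

1. **Lid:** I pushed it shut with closed fingers. The force jumped from about 0 to 29 N at the stop.
2. **Bolt:** I gripped the knob at an opening of 44.5 mm and swung the bolt home. Sideways force built to about 15 N at the stop. In the last wrist picture the knob face is within about 2 pixels of where a fully home bolt would put it.
3. **Knob:** I turned it clockwise in 4-degree steps. The torque rose at about 82–85° of turn, levelled off near 0.78 N m (about 0.1 N m of that is sensor offset), and I stopped at 130°. That is about 45° (0.79 rad) past the bite, with an uncertainty of about 2–3°. The knob's lobes kept the same place in the fingers, so it did not slip.
4. **After release:** The fingers are clear of everything and the force reads about 0. In the last pictures the lid is shut, the bolt is home, and the mug and shaker look unmoved. I did not check the other bystanders again, but the arm never worked near them at low height.

- **One reading that disagreed:** an early wrist picture put the canister 8–10 mm to one side because the arm was still moving. A still picture brought this to about 3 mm, and I used that.

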